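# Find the rocking cap on the cam cover and press it home

## Task

One of the four identical black caps in a row on the engine's cam cover has not been pushed home. With closed fingertips, press down on the near rim (the robot's side) of one cap after another to find the one that rocks, then push that cap down at its middle until it sits fully home and level like the others. Pull no cap up, leave everything else on the bench where it is, and finish clear of the caps.

Things in the scene. Friction and masses are not known exactly. Their poses are not given: they have to be found in the camera images.
- cam_cover: aluminium engine cam cover fixed on the table, 175 x 490 mm over its foot flange, 142 x 460 mm above it, flat top 74 mm above the table. Origin: centre of its underside. y runs along the row of four black caps, x across the row, away from the robot; z up. A grey oil-filler cap (52 mm across, 32 mm high), no part of the job, stands on the top at y = +187 mm.
- seat_1 (a point): cap seat 1 of 4, counted along +y, 90 mm apart. Point fixed to the cam cover (axes as its), at the centre of the boss's top, 78 mm above the table: a seated cap's underside. On it a black cap, 64 mm across: a dish, rim 7 mm wide and 14 mm high, its flat bottom 50 mm across and 10 mm high. Seated caps do not give; the loose one (on any of the four seats) stands 3.5 mm higher.
- seat_2 (a point): cap seat 2 of 4, counted along +y, 90 mm apart. Point fixed to the cam cover (axes as its), at the centre of the boss's top, 78 mm above the table: a seated cap's underside. On it a black cap, 64 mm across: a dish, rim 7 mm wide and 14 mm high, its flat bottom 50 mm across and 10 mm high. Seated caps do not give; the loose one (on any of the four seats) stands 3.5 mm higher.
- seat_3 (a point): cap seat 3 of 4, counted along +y, 90 mm apart. Point fixed to the cam cover (axes as its), at the centre of the boss's top, 78 mm above the table: a seated cap's underside. On it a black cap, 64 mm across: a dish, rim 7 mm wide and 14 mm high, its flat bottom 50 mm across and 10 mm high. Seated caps do not give; the loose one (on any of the four seats) stands 3.5 mm higher.
- seat_4 (a point): cap seat 4 of 4, counted along +y, 90 mm apart. Point fixed to the cam cover (axes as its), at the centre of the boss's top, 78 mm above the table: a seated cap's underside. On it a black cap, 64 mm across: a dish, rim 7 mm wide and 14 mm high, its flat bottom 50 mm across and 10 mm high. Seated caps do not give; the loose one (on any of the four seats) stands 3.5 mm higher.
- seat (a joint): how far the one loose cap, whichever seat it is on, has gone down: 0 as found, 0.0035 m fully home, negative if pulled up. It slides with about 9 N of friction and stays where it is left: pressed at its middle with more than 9 N it goes down; pressed on its near or far rim it only tips.
- rock (a joint): tilt (rad) of the loose cap about the line through its middle parallel to the cam cover's y: positive with its far (+x) rim down, negative with its near (-x) rim down; 0 (level) untouched. Sprung: 4 to 5 N on the near or far rim tips it fully, about 0.12 rad (rim dips 3 mm); it levels itself when let go. It does not tip along the row, nor rock once home.
- socket: not part of the job: deep spark-plug socket, bright steel, 25 mm across and 52 mm high, standing on the cam cover's flat top behind the row of caps. Origin: centre of its underside.
- piston: not part of the job: engine piston standing crown down on the table, 82 mm across and 66 mm high. Origin: centre of its underside.
- wrench: not part of the job: steel wrench 200 mm long lying on the table on the robot's side of the cam cover. Origin: under its middle.
- screwdriver: not part of the job: screwdriver 200 mm long lying on the table beyond the oil-filler end of the cam cover. Origin: under its middle.
- caliper: not part of the job: digital caliper lying flat on the table, 190 mm long, 10 mm high. Origin: under the middle of its beam.
- carton: not part of the job: small cardboard carton standing on the table, 70 x 130 x 50 mm (x, y, z). Origin: centre of its underside.
- grease_can: not part of the job: can with a paper label standing on the table, 66 mm across and 100 mm high. Origin: centre of its underside.

How it is judged:
By the outcome, as a careful person would: the job done as asked, in the order asked, and still so for the second after the job is handed in, with the robot touching nothing.
It also fails if it takes over 48 s, if anything falls off the work surface, if the arm or the gripper's body presses on something with over 40 N, if the wrist force passes 120 N, or if a joint passes its speed limit or range.

## Robot

A 6-joint arm with a two-finger parallel gripper is mounted at the origin on the work surface. World frame = base frame: x ahead of the robot, y to its left, z up, the work surface at z = 0. Lengths are in m, angles in rad, forces in N, time in s.
With the tool pointing down it reaches from about 0.375 to 0.9 m from the base axis. Payload 3.1 kg.
Tool frame: the origin (TCP) lies on the centre line of the jaws, within the pads' length; the fingertips stand 19 mm ahead of it and the grasp point (between the pads) is the TCP; z points along the fingers, y is the line along which they close (so a half turn about z gives the same grasp; the last joint's range is limited). The gripper opens to 85 mm and grips with 20 to 120 N. Pads are 22 mm wide; open, the fingers measure 114 mm over their backs; the gripper's body (76 mm by 85 mm) begins 54 mm behind the grasp point. The pads swing forward as they close: fully open they stand 13 mm farther back than shut.
Start: joints at [-1.349, 0.527, 1.433, -0, 1.181, -0.178], TCP at [0.243, -0.576, 0.25] pointing down, gripper open.
Joint ranges: [-3.08, 3.08], [-0.75, 2.2], [0.22, 2.44], [-1.43, 4.57], [0, 2.65], [-2.85, 2.85]. Speed limits (rad/s): [2.79, 2.79, 3.14, 3.14, 3.14, 3.14].

## Interface

Orientations are given as a unit quaternion [x, y, z, w].
In Python, from station import manip gives the robot as it stands.
- The arm moves only by the tool servo_tool, never from a script. Its argument "rows" is a list that holds one entry, the list of rows, each a list of 7 numbers: the turn, a rotation vector about the tool's x, y, z in degrees, then the shift along the tool's x, y, z in m, then the gripper command: -1 is shut, 1 is fully open, values between are in proportion. In form: [[[wx, wy, wz, tx, ty, tz, jaw], ...]]. A call has 1 to 8 rows; each row shifts and turns the commanded pose from where the row before left it, along the tool's axes as they then stand; what a row does not reach is not made up. A row lasts 1/12 s, in which the tool goes at most 41.7 mm and 7.16 degrees, less where a joint would pass 70% of its speed; a pose out of reach is approached as far as the arm can. A call is refused whole if a number of a shift passes 0.0417 or a number of a turn 7.16, either way. A call with a gripper value outside its range is refused whole. The fingers move at their own pace and stop on an object; "squeeze" is the grip in N (left out, the last holds). Time passes only in rows, so rows that do not move let the fingers close. It gives the time, the measured TCP pose, the force, the opening and the grip force at its end, in the units of the state.
- manip.sense(): the state, without advancing time (a new reading comes with each control period).
- manip.snapshot(name): name is "scene" or "top"; returns the picture (420x560x3 uint8, blue, green, red); there is no depth.
- manip.camera_info(name): a dict with "K" (3x3 intrinsics, pixels), "k1" (the pictures are not rectified: a ray, as slopes to the right and down, at radius r is drawn at 1 + k1 r^2 times it, then the intrinsics apply), "camera_from_world" (4x4, takes a point from world to camera coordinates). Camera axes: x right, y down, z forward; pixel columns grow to the right and rows downward; lengths in m; the calibration is good to about 2 mm. A picture is of the moment at which its call begins. camera_info takes no time and is no camera call.
- manip.sign_off(): hands the job in; it is judged then, once.
The state is a dict: "t": time; "q": joint angles; "qd": joint speeds; "tau": joint torques, N m; "tcp_pos": TCP position; "tool_rot": TCP orientation; "force": force on the tool from outside, world axes, zero at the start; "ft_torque": the same for the moment, N m; "finger_gap": opening from 0.0 (shut) to 1.0 (fully open); "gripper_force": force on a finger pad.
Only numpy, scipy, OpenCV 4.12 (cv2) and the standard library are available. Lean on these libraries where they do the work, as an engineer would, in place of code of your own. Each camera call takes 0.05 s, during which the arm holds its last target. There are 200 camera calls.

## Working session

There is one attempt and no reset: what is moved stays moved. The work goes in short steps, Python scripts to look and compute and a tool call to move; the robot and the scene stay as the last step left them, time stands still between calls to the robot, and variables do not carry over. Pictures are saved under pics/ and viewed, at most 10 in all, crops included, and the job is handed in when it is done.

Besides the shell and the picture viewer there is one more tool, called as a command line: name --argument value ..., lists and objects as JSON in quotes. servo_tool: Moves the arm, as the interface text tells. Its arguments: {"type":"object","properties":{"rows":{"type":"array","items":{"type":"array","items":{"type":"array","items":{"type":"number"}}}},"squeeze":{"type":"number"}},"required":["rows"]}

```bash
mkdir -p pics
python3 - <<'E'
from station import manip
import cv2,numpy as np
for n in("scene","top"):
    cv2.imwrite(f"pics/{n}0.png",manip.snapshot(n)); c=manip.camera_info(n); print(n,np.round(c["K"],1).tolist(),c["k1"],np.round(c["camera_from_world"],4).tolist())
s=manip.sense();print(s["t"],s["tcp_pos"],s["tool_rot"],s["force"])
E
```

```text
scene [[488.1, 0.0, 277.1], [0.0, 488.1, 209.0], [0.0, 0.0, 1.0]] -0.06461900154290377 [[0.8834, 0.4686, 0.0021, -0.5264], [0.3496, -0.656, -0.6689, -0.1475], [-0.3121, 0.5916, -0.7434, 1.3483], [0.0, 0.0, 0.0, 1.0]]
top [[403.2, 0.0, 273.4], [0.0, 403.2, 208.2], [0.0, 0.0, 1.0]] -0.11078075641528311 [[-0.028, -0.9994, 0.0218, 0.0031], [-0.9962, 0.026, -0.0835, 0.5922], [0.0829, -0.024, -0.9963, 0.9843], [0.0, 0.0, 0.0, 1.0]]
0.1 [ 0.24315854 -0.57511034  0.24943836] [ 9.80087738e-01  1.98562533e-01 -2.62769560e-05 -9.72780207e-04] [0.59886884 1.08244921 0.23239316]
```

View pics/top0.png

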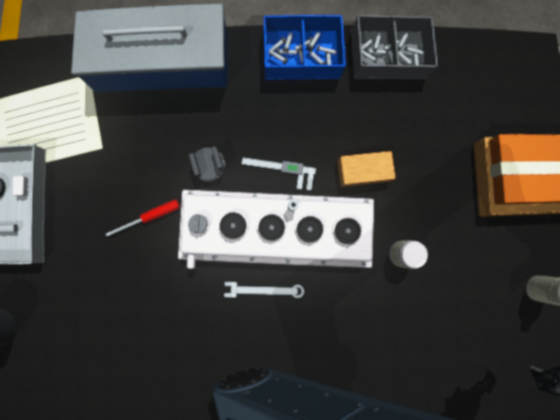

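View pics/scene0.png

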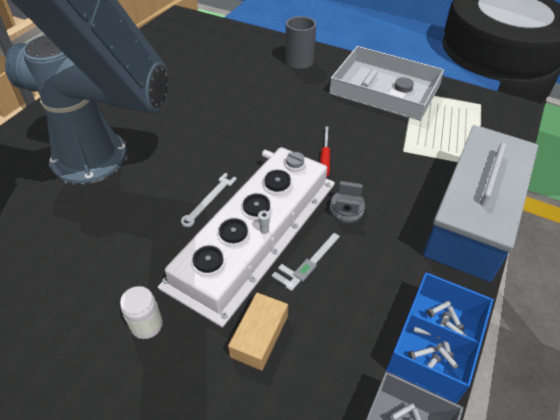

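The top view shows the four caps at about (347,231), (310,230), (271,228) and (233,225), which are seats 1 to 4. The filler cap is at (198,223) and the socket is behind seats 2 and 3 at (291,208). In the scene view the caps are at (208,259), (234,231), (257,205) and (278,181).

```bash
cat > h.py <<'E'
import cv2,numpy as np
from station import manip
def ray(n,uv):
    c=manip.camera_info(n);K=np.array(c["K"]);T=np.array(c["camera_from_world"])
    p=cv2.undistortPoints(np.array([[uv]],float),K,np.array([c["k1"],0,0,0.]))[0,0]
    return -T[:3,:3].T@T[:3,3],T[:3,:3].T@np.array([p[0],p[1],1])
def onz(n,uv,z):
    o,d=ray(n,uv);return o+d*(z-o[2])/d[2]
def caps(n,guess):
    g=cv2.cvtColor(cv2.imread(f"pics/{n}0.png"),cv2.COLOR_BGR2GRAY)
    cs,_=cv2.findContours((g<110).astype(np.uint8),cv2.RETR_CCOMP,cv2.CHAIN_APPROX_NONE)
    out=[]
    for u in guess:
        c=min((c for c in cs if 200<cv2.contourArea(c)<3000),key=lambda c:np.hypot(*(cv2.minEnclosingCircle(c)[0]-np.array(u))))
        out.append(cv2.fitEllipse(cv2.convexHull(c)))
    return out
E
python3 - <<'E'
from h import *
P={}
for n,g in(("top",[(347,231),(310,230),(271,228),(233,225)]),("scene",[(208,259),(234,231),(257,205),(278,181)])):
    e=caps(n,g);P[n]=np.array([onz(n,x[0],.088) for x in e])
    for x,p in zip(e,P[n]):print(n,np.round(x[0],1),np.round(x[1],1),np.round(p,4))
    print(np.linalg.norm(np.diff(P[n],axis=0),axis=1))
m=(P["top"]+P["scene"])/2
d=m[3]-m[0];print(np.degrees(np.arctan2(d[1],d[0])),m.mean(0),m)
E
```

```text
top [347.2 231. ] [25.3 25.8] [ 0.5285 -0.1835  0.088 ]
top [309.4 229.2] [25.2 25.8] [ 0.5352 -0.0942  0.088 ]
top [271.1 227.3] [25.2 25.5] [ 0.542  -0.0047  0.088 ]
top [232.5 225.5] [25.6 25.8] [0.5488 0.0853 0.088 ]
[0.08956708 0.08976424 0.09024139]
scene [207.5 258.8] [26.4 30.2] [ 0.5326 -0.1876  0.088 ]
scene [232.9 230.5] [24.5 28.4] [ 0.5395 -0.098   0.088 ]
scene [256.1 204.7] [22.5 27. ] [ 0.5464 -0.0086  0.088 ]
scene [277.  180.3] [21.3 25.9] [0.5516 0.0831 0.088 ]
[0.08983881 0.08971191 0.09184721]
85.83661941794041 [ 0.54058129 -0.05101146  0.088     ] [[ 0.53054442 -0.18554269  0.088     ]
 [ 0.5373623  -0.09609925  0.088     ]
 [ 0.54423717 -0.00662492  0.088     ]
 [ 0.55018129  0.08422101  0.088     ]]
```

servo_tool --rows '[[[0,0,6.8,0,0,0,-1],[0,0,6.8,0,0,0,-1],[0,0,6.8,0,0,0,-1],[0,0,6.7,0,0,0,-1],[0,0,0,0.019,-0.034,0,-1],[0,0,0,0.019,-0.034,0,-1],[0,0,0,0.019,-0.034,0,-1],[0,0,0,0.019,-0.034,0,-1]]]' --squeeze 40

```text
t: 0.77
tcp_pos: [0.3293, -0.444, 0.2497]
tool_rot: [0.999, -0.037, -0.0, -0.001]
force: [0.3, 0.4, -0.0]
finger_gap: 0.001
gripper_force: 0.0
```

servo_tool --rows '[[[0,0,0,0.019,-0.034,0,-1],[0,0,0,0.019,-0.034,0,-1],[0,0,0,0.019,-0.034,0,-1],[0,0,0,0.019,-0.034,0,-1],[0,0,0,0.019,-0.034,0,-1],[0,0,0,0.019,-0.034,0,-1],[0,0,0,0.015,-0.03,0.02,-1],[0,0,0,0,0,0.02,-1]]]'

```text
t: 1.43
tcp_pos: [0.4775, -0.2168, 0.2108]
tool_rot: [0.999, -0.034, 0.002, -0.0]
force: [-0.7, -0.3, 0.2]
finger_gap: -0.001
gripper_force: 0.0
```

```bash
cat >> h.py <<'E'
from scipy.spatial.transform import Rotation as R
C=np.array([[.5305,-.1855],[.5374,-.0961],[.5442,-.0066],[.5502,.0842]])
a=np.radians(-4.16);ux=np.array([np.cos(a),np.sin(a)]);uy=np.array([-ux[1],ux[0]])
def togo(i,off,tip=.1):
    s=manip.sense();M=R.from_quat(s["tool_rot"]).as_matrix()
    t=np.append(C[i-1]+off*ux,tip+.019)
    print("t",s["t"],"tcp",np.round(s["tcp_pos"],4),"F",np.round(s["force"],1),"gap",s["finger_gap"],"yaw",np.degrees(np.arctan2(M[1,0],M[0,0])),"z",np.round(M[:,2],3),"go",np.round(M.T@(t-s["tcp_pos"]),4))
E
python3 -c "
from h import *
togo(1,-.03);cv2.imwrite('pics/a.png',np.vstack([cv2.resize(manip.snapshot('top')[180:280,150:400],None,fx=3,fy=3),cv2.resize(manip.snapshot('scene')[150:250,150:400][:,:],None,fx=3,fy=3)]))"
```

```text
t 1.4333 tcp [ 0.4775 -0.2168  0.2108] F [-0.7 -0.3  0.2] gap -0.0008775033987051946 yaw -3.873545140745234 z [ 0.003  0.001 -1.   ] go [ 0.0205 -0.0348  0.0918]
```

View pics/a.png

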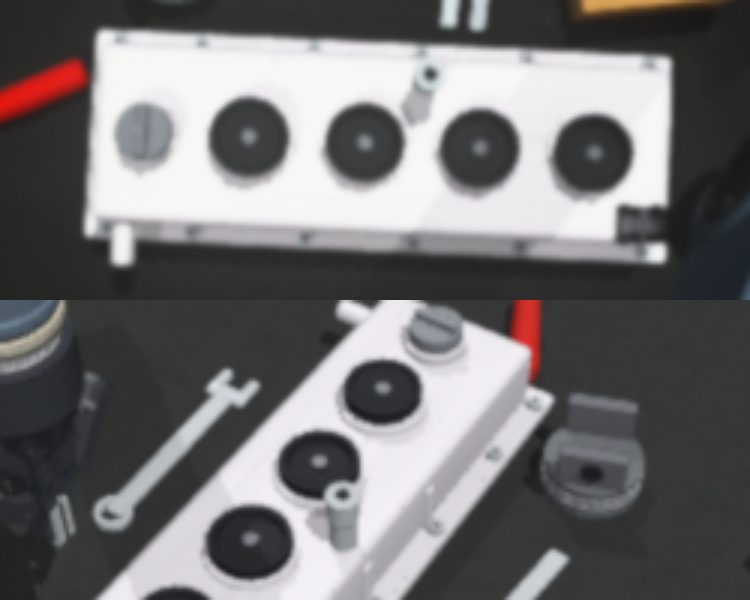

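The gripper is shut and short of cap 1, at crop (640,222), with nothing disturbed. Now I move over the near rim of cap 1.

servo_tool --rows '[[[0,0,0,0.01,-0.017,0.02,-1],[0,0,0,0.01,-0.018,0.02,-1],[0,0,0,0,0,0.02,-1],[0,0,0,0,0,0.02,-1],[0,0,0,0,0,0.01,-1],[0,0,0,0,0,0,-1],[0,0,0,0,0,0,-1]]]'

```text
t: 2.12
tcp_pos: [0.4972, -0.1892, 0.1206]
tool_rot: [0.999, -0.037, -0.0, -0.0]
force: [1.3, 0.3, 0.5]
finger_gap: -0.002
gripper_force: 0.0
```

```bash
python3 -c "
from h import *
togo(1,-.03,.096);cv2.imwrite('pics/b.png',np.vstack([cv2.resize(manip.snapshot('top')[200:260,300:380],None,fx=5,fy=5,interpolation=cv2.INTER_CUBIC),cv2.resize(manip.snapshot('scene')[230:290,170:250],None,fx=5,fy=5,interpolation=cv2.INTER_CUBIC)])[:600])"
```

```text
t 2.1167 tcp [ 0.4972 -0.1892  0.1206] F [1.3 0.3 0.5] gap -0.002330324062984626 yaw -4.274685572913249 z [-0.  0. -1.] go [ 0.0029 -0.0061  0.0056]
```

View pics/b.png

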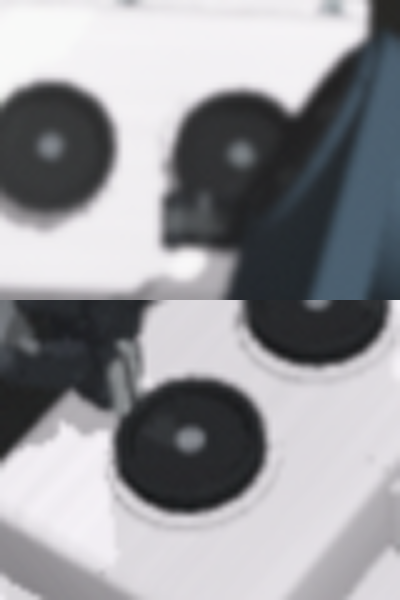

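The fingertips are just above the near rim of cap 1. In the scene crop the tip is at (122,400) and the cap centre at (190,438).

servo_tool --rows '[[[0,0,0,0.005,-0.006,0.003,-1],[0,0,0,0,0,0.0015,-1],[0,0,0,0,0,0,-1],[0,0,0,0,0,0,-1]]]'

```text
t: 2.55
tcp_pos: [0.5029, -0.1824, 0.1161]
tool_rot: [0.999, -0.036, 0.0, 0.0]
force: [-0.6, 0.2, 0.4]
finger_gap: 0.0
gripper_force: 0.0
```

servo_tool --rows '[[[0,0,0,0,0,0.001,-1],[0,0,0,0,0,0.001,-1],[0,0,0,0,0,0,-1]]]'

```text
t: 2.8
tcp_pos: [0.5026, -0.1825, 0.1137]
tool_rot: [0.999, -0.037, -0.0, -0.0]
force: [-0.1, -0.2, 0.2]
finger_gap: -0.0
gripper_force: 0.0
```

servo_tool --rows '[[[0,0,0,0,0,0.001,-1],[0,0,0,0,0,0,-1],[0,0,0,0,0,0,-1]]]'

```text
t: 3.05
tcp_pos: [0.5027, -0.1826, 0.1127]
tool_rot: [0.999, -0.037, -0.0, -0.0]
force: [0.0, -0.2, -0.4]
finger_gap: -0.0
gripper_force: 0.0
```

servo_tool --rows '[[[0,0,0,0,0,0.001,-1],[0,0,0,0,0,0,-1],[0,0,0,0,0,0,-1]]]'

```text
t: 3.3
tcp_pos: [0.5027, -0.1826, 0.1117]
tool_rot: [0.999, -0.037, -0.0, -0.0]
force: [-0.5, 0.5, 0.4]
finger_gap: -0.001
gripper_force: 0.0
```

servo_tool --rows '[[[0,0,0,0,0,0.001,-1],[0,0,0,0,0,0,-1],[0,0,0,0,0,0,-1]]]'

```text
t: 3.55
tcp_pos: [0.5029, -0.1827, 0.1111]
tool_rot: [0.999, -0.037, 0.0, 0.0]
force: [-0.2, 0.3, 2.3]
finger_gap: 0.002
gripper_force: 1.5
```

servo_tool --rows '[[[0,0,0,0,0,0.001,-1],[0,0,0,0,0,0,-1],[0,0,0,0,0,0,-1]]]'

```text
t: 3.8
tcp_pos: [0.5028, -0.1827, 0.111]
tool_rot: [0.999, -0.037, 0.0, 0.0]
force: [-2.5, 0.7, 10.3]
finger_gap: 0.002
gripper_force: 5.0
```

servo_tool --rows '[[[0,0,0,0,0,0.001,-1],[0,0,0,0,0,0,-1],[0,0,0,0,0,0,-1]]]'

```text
t: 4.05
tcp_pos: [0.5029, -0.1827, 0.1109]
tool_rot: [0.999, -0.036, 0.0, 0.0]
force: [-3.5, 2.0, 16.4]
finger_gap: -0.0
gripper_force: 8.3
```

Cap 1 is solid: contact at TCP z = 0.111, 16 N and no give. On to cap 2.

servo_tool --rows '[[[0,0,0,0,0,-0.018,-1],[0,0,0,0,-0.03,0,-1],[0,0,0,0,-0.03,0,-1],[0,0,0,0,-0.03,0,-1],[0,0,0,0,0,0,-1],[0,0,0,0,0,0.01,-1],[0,0,0,0,0,0,-1],[0,0,0,0,0,0,-1]]]'

```text
t: 4.72
tcp_pos: [0.5091, -0.0936, 0.1159]
tool_rot: [0.999, -0.037, -0.001, -0.0]
force: [0.3, -0.2, 0.6]
finger_gap: 0.005
gripper_force: 0.0
```

```bash
python3 -c "
from h import *
togo(2,-.028,.0955)"
```

```text
t 4.7167 tcp [ 0.5091 -0.0936  0.1159] F [ 0.3 -0.2  0.6] gap 0.004626487393077543 yaw -4.2399007757980005 z [-0.001  0.    -1.   ] go [0.0004 0.0005 0.0014]
```

servo_tool --rows '[[[0,0,0,0,0,0.001,-1],[0,0,0,0,0,0.001,-1],[0,0,0,0,0,0,-1]]]'

```text
t: 4.97
tcp_pos: [0.5093, -0.0936, 0.1146]
tool_rot: [0.999, -0.037, -0.0, -0.0]
force: [0.1, -0.4, -0.8]
finger_gap: -0.002
gripper_force: 0.0
```

servo_tool --rows '[[[0,0,0,0,0,0.001,-1],[0,0,0,0,0,0,-1],[0,0,0,0,0,0,-1]]]'

```text
t: 5.22
tcp_pos: [0.5093, -0.093, 0.1138]
tool_rot: [0.999, -0.037, 0.0, -0.0]
force: [0.6, -0.2, -0.2]
finger_gap: -0.003
gripper_force: 0.0
```

servo_tool --rows '[[[0,0,0,0,0,0.001,-1],[0,0,0,0,0,0,-1],[0,0,0,0,0,0,-1]]]'

```text
t: 5.47
tcp_pos: [0.5093, -0.0928, 0.1128]
tool_rot: [0.999, -0.037, -0.0, -0.0]
force: [0.6, -0.3, 0.4]
finger_gap: 0.002
gripper_force: 0.0
```

servo_tool --rows '[[[0,0,0,0,0,0.001,-1],[0,0,0,0,0,0.001,-1],[0,0,0,0,0,0,-1]]]'

```text
t: 5.72
tcp_pos: [0.5094, -0.0928, 0.1111]
tool_rot: [0.999, -0.037, 0.0, 0.0]
force: [-0.5, 0.0, 2.5]
finger_gap: -0.002
gripper_force: 1.5
```

servo_tool --rows '[[[0,0,0,0,0,0.001,-1],[0,0,0,0,0,0,-1],[0,0,0,0,0,0,-1]]]'

```text
t: 5.97
tcp_pos: [0.5094, -0.0928, 0.111]
tool_rot: [0.999, -0.036, 0.0, 0.0]
force: [-2.4, 0.8, 9.3]
finger_gap: -0.0
gripper_force: 5.2
```

Cap 2 is solid as well, also at 0.111. On to cap 3.

servo_tool --rows '[[[0,0,0,0,0,-0.017,-1],[0,0,0,0,-0.03,0,-1],[0,0,0,0,-0.03,0,-1],[0,0,0,0,-0.03,0,-1],[0,0,0,0,0,0,-1],[0,0,0,0,0,0.01,-1],[0,0,0,0,0,0,-1],[0,0,0,0,0,0,-1]]]'

```text
t: 6.63
tcp_pos: [0.5154, -0.0038, 0.1159]
tool_rot: [0.999, -0.037, -0.001, -0.0]
force: [-0.2, -0.5, -1.2]
finger_gap: 0.001
gripper_force: 0.0
```

```bash
python3 -c "
from h import *
togo(3,-.028,.0955)"
```

```text
t 6.6333 tcp [ 0.5154 -0.0038  0.1159] F [-0.2 -0.5 -1.2] gap 0.0011899010479873716 yaw -4.243355817926795 z [-0.002  0.    -1.   ] go [0.0009 0.0007 0.0014]
```

servo_tool --rows '[[[0,0,0,0,0,0.001,-1],[0,0,0,0,0,0.001,-1],[0,0,0,0,0,0,-1]]]'

```text
t: 6.88
tcp_pos: [0.5159, -0.0039, 0.1146]
tool_rot: [0.999, -0.037, -0.0, 0.0]
force: [0.2, -0.2, 0.4]
finger_gap: 0.001
gripper_force: 0.0
```

servo_tool --rows '[[[0,0,0,0,0,0.001,-1],[0,0,0,0,0,0,-1],[0,0,0,0,0,0,-1]]]'

```text
t: 7.13
tcp_pos: [0.5159, -0.0033, 0.1138]
tool_rot: [0.999, -0.037, 0.0, 0.0]
force: [0.7, 0.1, -0.2]
finger_gap: 0.002
gripper_force: 0.0
```

servo_tool --rows '[[[0,0,0,0,0,0.001,-1],[0,0,0,0,0,0,-1],[0,0,0,0,0,0,-1]]]'

```text
t: 7.38
tcp_pos: [0.5159, -0.003, 0.1128]
tool_rot: [0.999, -0.037, -0.0, -0.0]
force: [-0.4, 0.2, -0.2]
finger_gap: -0.001
gripper_force: 0.0
```

servo_tool --rows '[[[0,0,0,0,0,0.001,-1],[0,0,0,0,0,0.001,-1],[0,0,0,0,0,0,-1]]]'

```text
t: 7.63
tcp_pos: [0.516, -0.003, 0.1111]
tool_rot: [0.999, -0.037, 0.0, 0.0]
force: [-0.1, -0.3, 3.3]
finger_gap: 0.003
gripper_force: 1.5
```

servo_tool --rows '[[[0,0,0,0,0,0.001,-1],[0,0,0,0,0,0,-1],[0,0,0,0,0,0,-1]]]'

```text
t: 7.88
tcp_pos: [0.516, -0.003, 0.111]
tool_rot: [0.999, -0.036, 0.0, 0.0]
force: [-2.3, 0.4, 9.0]
finger_gap: -0.001
gripper_force: 5.2
```

Cap 3 is solid. Cap 4 remains, and I press its near rim to confirm that it rocks.

servo_tool --rows '[[[0,0,0,0,0,-0.019,-1],[0,0,0,0,-0.03,0,-1],[0,0,0,0,-0.03,0,-1],[0,0,0,0,-0.03,0,-1],[0,0,0,0,0,0,-1],[0,0,0,0,0,0.01,-1],[0,0,0,0,0,0,-1],[0,0,0,0,0,0,-1]]]'

```text
t: 8.55
tcp_pos: [0.5218, 0.0859, 0.1178]
tool_rot: [0.999, -0.037, -0.001, 0.0]
force: [-0.2, -0.6, -0.0]
finger_gap: 0.001
gripper_force: 0.0
```

```bash
python3 -c "
from h import *
togo(4,-.028,.0955)"
```

```text
t 8.55 tcp [0.5218 0.0859 0.1178] F [-0.2 -0.6 -0. ] gap 0.000586857506078976 yaw -4.240160880416151 z [-0.002 -0.    -1.   ] go [ 0.0005 -0.0004  0.0033]
```

servo_tool --rows '[[[0,0,0,0,0,0.001,-1],[0,0,0,0,0,0.001,-1],[0,0,0,0,0,0.001,-1],[0,0,0,0,0,0,-1]]]'

```text
t: 8.88
tcp_pos: [0.5225, 0.0861, 0.1156]
tool_rot: [0.999, -0.037, -0.0, -0.0]
force: [0.5, -0.5, -0.2]
finger_gap: 0.003
gripper_force: 0.0
```

servo_tool --rows '[[[0,0,0,0,0,0.001,-1],[0,0,0,0,0,0,-1],[0,0,0,0,0,0,-1]]]'

```text
t: 9.13
tcp_pos: [0.5225, 0.0866, 0.1148]
tool_rot: [0.999, -0.037, 0.0, -0.0]
force: [-0.1, -0.1, -0.4]
finger_gap: -0.001
gripper_force: 0.0
```

servo_tool --rows '[[[0,0,0,0,0,0.001,-1],[0,0,0,0,0,0,-1],[0,0,0,0,0,0,-1]]]'

```text
t: 9.38
tcp_pos: [0.5224, 0.0867, 0.1139]
tool_rot: [0.999, -0.036, 0.0, 0.0]
force: [-0.2, -0.3, 1.3]
finger_gap: 0.001
gripper_force: 0.6
```

servo_tool --rows '[[[0,0,0,0,0,0.001,-1],[0,0,0,0,0,0,-1],[0,0,0,0,0,0,-1]]]'

```text
t: 9.63
tcp_pos: [0.5221, 0.0868, 0.1129]
tool_rot: [0.999, -0.037, -0.0, 0.0]
force: [-1.6, -0.4, 2.2]
finger_gap: 0.005
gripper_force: 1.5
```

servo_tool --rows '[[[0,0,0,0,0,0.001,-1],[0,0,0,0,0,0,-1],[0,0,0,0,0,0,-1]]]'

```text
t: 9.88
tcp_pos: [0.5218, 0.0868, 0.1118]
tool_rot: [0.999, -0.037, -0.001, -0.0]
force: [-3.3, 0.2, 4.0]
finger_gap: 0.002
gripper_force: 2.4
```

Cap 4 rocks: it meets the finger about 3 mm higher than the others and gives under 2 to 4 N. I lift and move to its middle.

servo_tool --rows '[[[0,0,0,0,0,-0.015,-1],[0,0,0,0,0,0,-1],[0,0,0,0.014,0,0,-1],[0,0,0,0.014,0,0,-1],[0,0,0,0,0,0,-1],[0,0,0,0,0,0,-1]]]'

```text
t: 10.38
tcp_pos: [0.551, 0.0845, 0.1264]
tool_rot: [0.999, -0.037, 0.0, -0.0]
force: [0.2, 0.0, 0.2]
finger_gap: 0.002
gripper_force: 0.0
```

```bash
python3 -c "
from h import *
togo(4,0,.0925)
cv2.imwrite('pics/c.png',np.vstack([cv2.resize(manip.snapshot('top')[195:255,190:270],None,fx=5,fy=5,interpolation=cv2.INTER_CUBIC),cv2.resize(manip.snapshot('scene')[145:205,240:320],None,fx=5,fy=5,interpolation=cv2.INTER_CUBIC)]))"
```

```text
t 10.3833 tcp [0.551  0.0845 0.1264] F [0.2 0.  0.2] gap 0.0020109526976493457 yaw -4.2091177932244195 z [ 0.001  0.    -1.   ] go [-0.0008  0.0004  0.0149]
```

View pics/c.png

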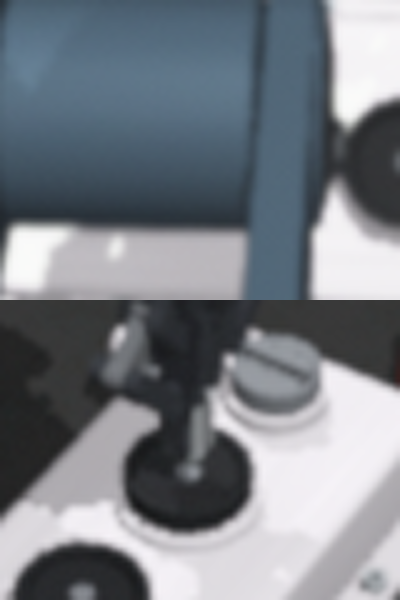

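In the scene view the fingertips hang over the middle of cap 4, at (195,465), inside the dish. Now I push down.

servo_tool --rows '[[[0,0,0,-0.001,0,0.006,-1],[0,0,0,0,0,0.006,-1],[0,0,0,0,0,0.002,-1],[0,0,0,0,0,0.001,-1],[0,0,0,0,0,0,-1],[0,0,0,0,0,0,-1]]]'

```text
t: 10.98
tcp_pos: [0.5494, 0.0847, 0.1117]
tool_rot: [0.999, -0.037, -0.0, -0.0]
force: [-0.4, 0.5, 0.4]
finger_gap: -0.0
gripper_force: 0.0
```

servo_tool --rows '[[[0,0,0,0,0,0.001,-1],[0,0,0,0,0,0.001,-1],[0,0,0,0,0,0,-1],[0,0,0,0,0,0,-1]]]'

```text
t: 11.32
tcp_pos: [0.5497, 0.0847, 0.1104]
tool_rot: [0.999, -0.037, 0.0, 0.0]
force: [-0.4, -0.6, 4.0]
finger_gap: -0.0
gripper_force: 2.0
```

servo_tool --rows '[[[0,0,0,0,0,0.001,-1],[0,0,0,0,0,0.001,-1],[0,0,0,0,0,0,-1],[0,0,0,0,0,0,-1]]]'

```text
t: 11.65
tcp_pos: [0.5497, 0.0847, 0.1087]
tool_rot: [0.999, -0.037, 0.001, 0.0]
force: [-2.3, -0.1, 6.6]
finger_gap: -0.001
gripper_force: 3.4
```

servo_tool --rows '[[[0,0,0,0,0,0.001,-1],[0,0,0,0,0,0.001,-1],[0,0,0,0,0,0,-1],[0,0,0,0,0,0,-1]]]'

```text
t: 11.98
tcp_pos: [0.5497, 0.0847, 0.107]
tool_rot: [0.999, -0.037, 0.001, 0.0]
force: [-2.3, -0.6, 8.5]
finger_gap: 0.002
gripper_force: 4.4
```

servo_tool --rows '[[[0,0,0,0,0,0.001,-1],[0,0,0,0,0,0.001,-1],[0,0,0,0,0,0,-1],[0,0,0,0,0,0,-1]]]'

```text
t: 12.32
tcp_pos: [0.5498, 0.0847, 0.1068]
tool_rot: [0.999, -0.036, 0.001, 0.0]
force: [-4.5, -0.9, 21.4]
finger_gap: -0.001
gripper_force: 10.5
```

It bottomed at TCP z = 0.107, which is the home height. One firmer push, then lift and re-test the near rim.

servo_tool --rows '[[[0,0,0,0,0,0.001,-1],[0,0,0,0,0,0,-1],[0,0,0,0,0,0,-1]]]'

```text
t: 12.57
tcp_pos: [0.5498, 0.0847, 0.1067]
tool_rot: [0.999, -0.036, 0.001, 0.0]
force: [-7.0, -1.2, 26.7]
finger_gap: 0.002
gripper_force: 13.6
```

servo_tool --rows '[[[0,0,0,0,0,-0.01,-1],[0,0,0,0,0,-0.01,-1],[0,0,0,-0.014,0,0,-1],[0,0,0,-0.014,0,0,-1],[0,0,0,0,0,0.006,-1],[0,0,0,0,0,0.003,-1],[0,0,0,0,0,0,-1],[0,0,0,0,0,0,-1]]]'

```text
t: 13.23
tcp_pos: [0.5224, 0.0866, 0.1133]
tool_rot: [0.999, -0.037, 0.0, -0.0]
force: [-0.6, 0.0, -0.1]
finger_gap: 0.001
gripper_force: 0.0
```

servo_tool --rows '[[[0,0,0,0,0,0.001,-1],[0,0,0,0,0,0.001,-1],[0,0,0,0,0,0.001,-1],[0,0,0,0,0,0,-1],[0,0,0,0,0,0,-1]]]'

```text
t: 13.65
tcp_pos: [0.522, 0.0867, 0.111]
tool_rot: [0.999, -0.037, 0.001, 0.0]
force: [1.6, 0.1, 0.7]
finger_gap: 0.001
gripper_force: 0.3
```

servo_tool --rows '[[[0,0,0,0,0,-0.03,-1],[0,0,0,0,0,-0.03,-1],[0,0,0,-0.03,0,-0.02,-1],[0,0,0,-0.03,0,-0.02,-1],[0,0,0,-0.02,0,-0.02,-1],[0,0,0,0,0,0,-1],[0,0,0,0,0,0,-1]]]'

```text
t: 14.23
tcp_pos: [0.4416, 0.0928, 0.2319]
tool_rot: [0.999, -0.036, 0.002, 0.0]
force: [0.6, 0.1, 0.2]
finger_gap: 0.0
gripper_force: 0.0
```

```bash
python3 -c "
from h import *
togo(4,0,.0925)
cv2.imwrite('pics/d.png',cv2.resize(manip.snapshot('scene')[110:320,120:360],None,fx=2.5,fy=2.5,interpolation=cv2.INTER_CUBIC))"
```

```text
t 14.2333 tcp [0.4416 0.0928 0.2319] F [0.6 0.1 0.2] gap 0.0003850780771781766 yaw -4.17326461792641 z [ 0.003 -0.    -1.   ] go [0.1085 0.0006 0.1207]
```

View pics/d.png

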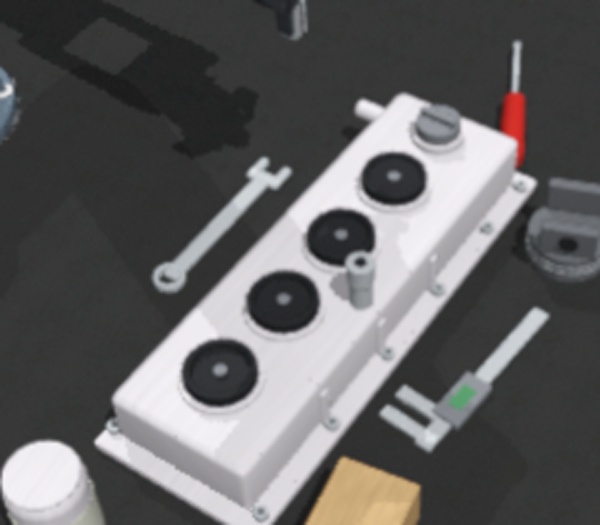

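The caps sit level and alike, at (220,372), (284,300), (341,236) and (394,179). The socket, wrench and the rest are untouched, and the gripper is clear. Cap 4's rim was first felt at TCP z = 0.111, the same height as the seated caps.

```bash
python3 -c "
from station import manip
print(manip.sign_off())"
```

```text
the job is handed in; nothing more can be done
None
```

The loose cap was on seat 4; I pushed it down at its middle until it sat at the seated height, left the gripper clear of the caps, and handed the job in at about 14 s of robot time.

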